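# Make up the dinner caddy and the tea caddy

### The job

Make up the two wooden caddies from the stock on the ledge: in the three-bay caddy put the glass pepper mill in the middle bay, one of the two round spice tins in one end bay and the square blue dabba in the other end bay; in the two-bay caddy put the other spice tin and the steel sugar pot, one in each bay, either way round. Lift each thing over the lip and leave it standing upright on the floor of its bay. Leave the salt crock and the spatula where they are.

Things in the scene. Friction and masses are not known exactly. Their poses are not given: they have to be found in the camera images.
- tin_a_center (a point): Round plain steel spice tin with a flat lid (darker rim), diameter 48, height 64 mm, about 0.12 kg; the two tins are alike and interchangeable. Loose, stands on the ledge at the start. Point: on its axis, half-way up, z up.
- tin_b_center (a point): The other round steel spice tin, the same: diameter 48, height 64 mm, about 0.12 kg. Loose, stands on the ledge at the start. Point: on its axis, half-way up, z up.
- mill_center (a point): Glass pepper mill, the tallest and slimmest of the stock: round glass body of diameter 46 mm up to 74 mm, dark wooden top tapering above it, small steel knob, overall height 110 mm, about 0.2 kg. Loose, stands on the ledge at the start. Point: on its axis, half-way up, z up.
- dabba_center (a point): Blue enamel dabba: upright square box with lid, 50 x 50 mm (faces along its x and y), height 80 mm, about 0.2 kg. Loose, stands on the ledge at the start. Point: on its axis, half-way up, z up.
- sugar_center (a point): Steel sugar pot with a closed hinged lid (the lid does not move): wide round body of diameter 58 mm up to 60 mm, low domed lid with a small black knob, overall height 75 mm, about 0.22 kg. Loose, stands on the ledge at the start. Point: on its axis, half-way up, z up.
- caddy3: Three-bay caddy (dinner), 86 x 250 x 24 mm. Open on top, wood, fixed to the ledge (does not slide). Origin: centre of its underside, on the ledge top; z up, y along the row of bays. The marble ledge on which everything stands is flat, its top at z = 30 mm. Each bay is 78 x 78 mm inside, floor 6 mm above the underside, outer lip and dividers 4 mm thick and 24 mm high above the underside. Bay centres at y = -82, 0 and +82 mm.
- caddy2: Two-bay caddy (tea), 86 x 168 x 24 mm. Open on top, wood, fixed to the ledge (does not slide). Origin: centre of its underside, on the ledge top; z up, y along the row of bays. The marble ledge on which everything stands is flat, its top at z = 30 mm. Each bay is 78 x 78 mm inside, floor 6 mm above the underside, outer lip and dividers 4 mm thick and 24 mm high above the underside. Bay centres at y = -41 and +41 mm.
- crock_center (a point): Bystander, loose: white ceramic salt crock with wooden lid and knob, diameter 96, height 117 mm, 0.7 kg. Point: on its axis, half-way up.
- spatula: Bystander, loose: wooden spatula lying flat, 290 mm long along its x (handle to -x, 60 mm wide blade to +x), 10 mm thick. Origin: on its underside, at mid-length. (A fixed white plastic tilt-out bin, 100 mm high, stands at the back left corner of the ledge, well clear of the stock.)
There are look-alikes about, which are no part of the job. Leave any yellow look-alike of the part that bears sugar_center alone. Leave any yellow look-alike of the part that bears tin_b_center alone.

How it is judged (in metres and radians):
At the end, for the whole second after the job is handed in: Mill in the middle bay of the three-bay caddy, one tin and the dabba in its end bays, the other tin and the sugar pot in the two-bay caddy (ends and tins interchangeable): each within 18 mm of its bay centre along both caddy axes, on the floor (5 mm), upright within 0.1 rad, at rest (0.02 m/s) (x of mill_center in the frame of caddy3 between -0.018 and 0.018 m and y of mill_center in the frame of caddy3 between -0.018 and 0.018 m and z of mill_center in the frame of caddy3 between 0.056 and 0.067 m and angle between mill_center's own z axis and vertical below 0.1 rad and ((((x of tin_a_center in the frame of caddy3 between -0.018 and 0.018 m and y of tin_a_center in the frame of caddy3 between 0.064 and 0.1 m and z of tin_a_center in the frame of caddy3 between 0.033 and 0.044 m and angle between each of tin_a_center, dabba_center's own z axis and vertical below 0.1 rad and x of dabba_center in the frame of caddy3 between -0.018 and 0.018 m and y of dabba_center in the frame of caddy3 between -0.1 and -0.064 m and z of dabba_center in the frame of caddy3 between 0.041 and 0.052 m) or (x of tin_a_center in the frame of caddy3 between -0.018 and 0.018 m and y of tin_a_center in the frame of caddy3 between -0.1 and -0.064 m and z of tin_a_center in the frame of caddy3 between 0.033 and 0.044 m and angle between each of tin_a_center, dabba_center's own z axis and vertical below 0.1 rad and x of dabba_center in the frame of caddy3 between -0.018 and 0.018 m and y of dabba_center in the frame of caddy3 between 0.064 and 0.1 m and z of dabba_center in the frame of caddy3 between 0.041 and 0.052 m)) and ((x of tin_b_center in the frame of caddy2 between -0.018 and 0.018 m and y of tin_b_center in the frame of caddy2 between 0.023 and 0.059 m and z of tin_b_center in the frame of caddy2 between 0.033 and 0.044 m and angle between each of tin_b_center, sugar_center's own z axis and vertical below 0.1 rad and x of sugar_center in the frame of caddy2 between -0.018 and 0.018 m and y of sugar_center in the frame of caddy2 between -0.059 and -0.023 m and z of sugar_center in the frame of caddy2 between 0.0385 and 0.0495 m) or (x of tin_b_center in the frame of caddy2 between -0.018 and 0.018 m and y of tin_b_center in the frame of caddy2 between -0.059 and -0.023 m and z of tin_b_center in the frame of caddy2 between 0.033 and 0.044 m and angle between each of tin_b_center, sugar_center's own z axis and vertical below 0.1 rad and x of sugar_center in the frame of caddy2 between -0.018 and 0.018 m and y of sugar_center in the frame of caddy2 between 0.023 and 0.059 m and z of sugar_center in the frame of caddy2 between 0.0385 and 0.0495 m))) or (((x of tin_b_center in the frame of caddy3 between -0.018 and 0.018 m and y of tin_b_center in the frame of caddy3 between 0.064 and 0.1 m and z of tin_b_center in the frame of caddy3 between 0.033 and 0.044 m and angle between each of tin_b_center, dabba_center's own z axis and vertical below 0.1 rad and x of dabba_center in the frame of caddy3 between -0.018 and 0.018 m and y of dabba_center in the frame of caddy3 between -0.1 and -0.064 m and z of dabba_center in the frame of caddy3 between 0.041 and 0.052 m) or (x of tin_b_center in the frame of caddy3 between -0.018 and 0.018 m and y of tin_b_center in the frame of caddy3 between -0.1 and -0.064 m and z of tin_b_center in the frame of caddy3 between 0.033 and 0.044 m and angle between each of tin_b_center, dabba_center's own z axis and vertical below 0.1 rad and x of dabba_center in the frame of caddy3 between -0.018 and 0.018 m and y of dabba_center in the frame of caddy3 between 0.064 and 0.1 m and z of dabba_center in the frame of caddy3 between 0.041 and 0.052 m)) and ((x of tin_a_center in the frame of caddy2 between -0.018 and 0.018 m and y of tin_a_center in the frame of caddy2 between 0.023 and 0.059 m and z of tin_a_center in the frame of caddy2 between 0.033 and 0.044 m and angle between each of tin_a_center, sugar_center's own z axis and vertical below 0.1 rad and x of sugar_center in the frame of caddy2 between -0.018 and 0.018 m and y of sugar_center in the frame of caddy2 between -0.059 and -0.023 m and z of sugar_center in the frame of caddy2 between 0.0385 and 0.0495 m) or (x of tin_a_center in the frame of caddy2 between -0.018 and 0.018 m and y of tin_a_center in the frame of caddy2 between -0.059 and -0.023 m and z of tin_a_center in the frame of caddy2 between 0.033 and 0.044 m and angle between each of tin_a_center, sugar_center's own z axis and vertical below 0.1 rad and x of sugar_center in the frame of caddy2 between -0.018 and 0.018 m and y of sugar_center in the frame of caddy2 between 0.023 and 0.059 m and z of sugar_center in the frame of caddy2 between 0.0385 and 0.0495 m)))) and linear speed of each of tin_a, tin_b, mill, dabba, sugar below 0.02 m/s); the robot touches nothing.
It fails at once if the salt crock is moved more than 25 mm (distance of crock_center from where it was at the start of the episode above 0.025 m).
It fails at once if the spatula is moved more than 25 mm (distance of spatula from where it was at the start of the episode above 0.025 m).
It also fails if it takes over 128 s, if anything falls off the work surface, if the arm or the gripper's body presses on something with over 40 N, if the wrist force passes 120 N, or if a joint passes its speed limit or range.

### The arm

A 6-joint arm with a two-finger parallel gripper is mounted at the origin on the work surface. World frame = base frame: x ahead of the robot, y to its left, z up, the work surface at z = 0. Lengths are in mm, angles in rad, forces in N, time in s.
With the tool pointing down it reaches from about 400 to 925 mm from the base axis. Payload 12.5 kg.
Tool frame: the origin (TCP) lies between the finger pads; the fingertips stand 25 mm ahead of it and the grasp point (between the pads) lies 6 mm ahead of it; z points along the fingers, y is the line along which they close (so a half turn about z gives the same grasp; the last joint's range is limited). The gripper opens to 95 mm and grips with 3 to 60 N. Pads are 20 mm wide; open, the fingers measure 119 mm over their backs; the gripper's body (75 mm by 180 mm) begins 59 mm behind the grasp point.
Start: joints at [-0.106, 0.491, 1.559, -0, 1.092, -0.106], TCP at [625.015, 0.021, 239.661] pointing down, gripper open.
Joint ranges: [-3.1, 3.1], [-0.84, 2.19], [0.05, 2.79], [-1.13, 4.28], [0.06, 2.93], [-2.69, 2.69]. Speed limits (rad/s): [2.22, 2.22, 2.79, 3.14, 3.14, 3.14].

### API

Orientations are given as [roll, pitch, yaw] about the fixed x, y, z axes, in that order (R = Rz(yaw) Ry(pitch) Rx(roll)).
In Python, from cell import state, read_camera, job_done, cut_out gives the robot as it stands. The module is installed in compiled form; this text tells all that it offers.
- The arm moves only by the tool jog_arm, never from a script. Its argument "motion" is a list of rows, each a list of 2 entries, a list of its own where there are three numbers: the shift along the tool's x, y, z in mm, then the turn about the tool's z in rad. A call has 1 to 5 rows; each row is the pose to reach, as a shift and turn from the pose commanded when the call began, along the tool's axes at that moment; what a row does not reach only later rows make up. A row lasts 1/10 s, in which the tool goes at most 50 mm and 8.59 degrees, less where a joint would pass 70% of its speed; a pose out of reach is approached as far as the arm can. A call with a gripper value outside its range is refused whole. "grip" is the closure, from 0 (fully open) to 1 (shut), set as the call begins (left out, the last holds). The fingers move at their own pace and stop on an object; the grip force is fixed at half the most. Time passes only in rows, so rows that repeat a pose let the fingers close. It gives the time, the measured TCP pose, the force, the opening and the grip force at its end, in the units of the state.
- state(): the state, without advancing time (a new reading comes with each control period).
- read_camera(name): name is "scene" or "side" or "wrist"; returns a dict with "img" (384x512x3 uint8, blue, green, red), "vertical_fov" (degrees; the focal length in pixels is half the picture's height over the tangent of half this angle, whatever the lens; pixels are square), "cx", "cy" (the principal point, pixels), "extrinsics" (4x4, takes a point from camera to world coordinates). Camera axes: x right, y up, looking along -z (the intrinsics and any distortion apply to the point x, -y, -z); pixel columns grow to the right and rows downward; lengths in mm; the calibration is good to about 2 mm. A picture is of the moment at which its call begins. There is no depth.
- job_done(): hands the job in; it is judged then, once.
Trained networks look in a picture, given as the dict that the camera call returned (one of the last four; its "shot" number tells which), for a name from the list of things; names that differ only in an ending like _2 or _b are one class to them, and where a whole thing is asked for, a point or a joint stands for the part that bears it (a point fixed in the world has none). Each returns a list of dicts, best first, with "p" (0 to 1); they miss things now and then, are a little off and sometimes report something else, mostly with a low value. They report only what shows in the picture. A call takes as long as a camera call. They do not tell look-alikes from the thing itself.
- cut_out(name, picture): "region" (384x512 bool, what is visible of it) and "box" ([left, top, right, bottom] in pixels, round what is visible of it).
The state is a dict: "t": time; "joints": joint angles; "qvel": joint speeds; "tau": joint torques, N m; "eef_pos": TCP position; "tcp_rot": TCP orientation; "ft_force": force on the tool from outside, world axes, zero at the start; "moment": the same for the moment, N m; "opening": opening from 0.0 (shut) to 1.0 (fully open); "grip_force": force on a finger pad.
Only numpy, scipy, OpenCV 4.12 (cv2) and the standard library are available. Lean on these libraries where they do the work, as an engineer would, in place of code of your own. Each camera call takes 0.05 s, during which the arm holds its last target. There are 200 camera calls.

## Working session

There is one attempt and no reset: what is moved stays moved. The work goes in short steps, Python scripts to look and compute and a tool call to move; the robot and the scene stay as the last step left them, time stands still between calls to the robot, and variables do not carry over. Pictures are saved under pics/ and viewed, at most 14 in all, crops included, and the job is handed in when it is done.

Besides the shell and the picture viewer there is one more tool, called after "Call:" in YAML: its name, and indented under it one key for each argument. jog_arm: Moves the arm, as the interface text tells. Its arguments: {"type":"object","properties":{"motion":{"type":"array"},"grip":{"type":"number"}},"required":["motion"]}

```bash
mkdir -p pics; cat > h.py <<'E'
import numpy as np, cv2
from cell import state, read_camera, job_done, cut_out
def f(p): return 192/np.tan(np.radians(p["vertical_fov"])/2)
def px2w(p,u,v,z):
    E=np.array(p["extrinsics"]); d=E[:3,:3]@np.array([(u-p["cx"])/f(p),-(v-p["cy"])/f(p),-1]); o=E[:3,3]
    return o+d*(z-o[2])/d[2]
def w2px(p,P):
    E=np.array(p["extrinsics"]); c=E[:3,:3].T@(np.array(P,float)-E[:3,3])
    return np.array([p["cx"]+f(p)*c[0]/-c[2], p["cy"]-f(p)*c[1]/-c[2]])
E
python3 - <<'E'
from h import *
print(state())
for n in ["scene","side","wrist"]:
    p=read_camera(n); cv2.imwrite(f"pics/{n}0.png",p["img"])
    print(n,{k:(v if k!="extrinsics" else np.round(v,3).tolist()) for k,v in p.items() if k!="img"})
    for t in ["tin_a_center","mill_center","dabba_center","sugar_center","caddy3","caddy2","crock_center","spatula"]:
        print(t,[(round(r["p"],2),r["box"]) for r in cut_out(t,p)][:4])
E
```

```text
{'t': 0.0, 'joints': array([-1.05580549e-01,  4.91519532e-01,  1.55944205e+00,  1.02416081e-05,
        1.09166569e+00, -1.05590072e-01]), 'qvel': array([-7.53942416e-05,  1.73704519e-03,  7.85724467e-04, -3.46199262e-04,
       -3.24754781e-04,  3.93211501e-04]), 'tau': array([-9.52334158e-04, -6.12640929e+01, -2.58175153e+01,  6.92750537e-02,
        4.83079045e-02, -1.38641695e-05]), 'eef_pos': array([6.24794175e+02, 5.89484904e-02, 2.39089143e+02]), 'tcp_rot': array([-3.14056475e+00, -1.18075479e-04,  1.57080106e+00]), 'ft_force': array([-0.43155303,  0.912612  , -1.06382438]), 'moment': array([ 0.01289773,  0.01679884, -0.03536512]), 'grip_force': 0.0, 'opening': 1.0023372910396833}
scene {'vertical_fov': 51.326950131888324, 'cx': 253.42942558297085, 'cy': 191.17143949170324, 'extrinsics': [[-0.794, -0.524, 0.309, 873.512], [0.608, -0.682, 0.405, 521.243], [-0.002, 0.509, 0.86, 1190.917], [0.0, 0.0, 0.0, 1.0]], 'shot': 1}
tin_a_center [(0.7, [224.7, 240.2, 241.7, 263.9]), (0.26, [104.5, 124.8, 172.5, 162.5])]
mill_center [(0.63, [177.2, 191.6, 197.7, 215.7])]
dabba_center [(0.59
[... 991 characters left out ...]
7.8, 205.5]), (0.56, [275.1, 207.8, 339.7, 254.5])]
crock_center [(0.96, [206.5, 126.7, 228.3, 161.1]), (0.69, [316.4, 173.6, 335.4, 211.5])]
spatula [(0.95, [377.6, 229.5, 463.6, 281.7])]
wrist {'vertical_fov': 70.72656190038799, 'cx': 251.11341699676836, 'cy': 193.26474889560862, 'extrinsics': [[1.0, 0.0, -0.0, 625.648], [0.0, 0.957, 0.292, 80.965], [0.0, -0.292, 0.957, 385.041], [0.0, 0.0, 0.0, 1.0]], 'shot': 3}
tin_a_center [(0.72, [244.5, 46.3, 293.0, 99.8])]
mill_center [(0.58, [265.4, 238.7, 304.1, 310.4])]
dabba_center [(0.63, [256.3, 164.9, 306.7, 221.2])]
sugar_center []
caddy3 [(0.72, [57.1, 1.0, 151.1, 129.1])]
caddy2 [(0.72, [57.1, 1.0, 151.1, 129.1])]
crock_center []
spatula []
```

View pics/scene0.png

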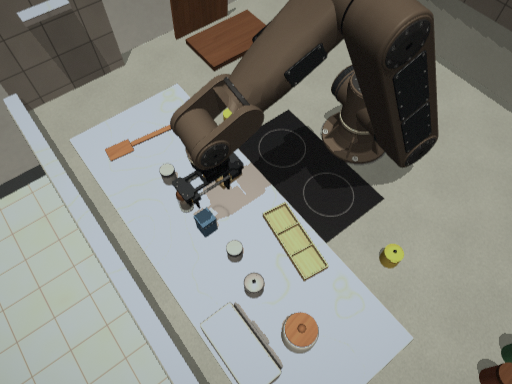

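View pics/side0.png

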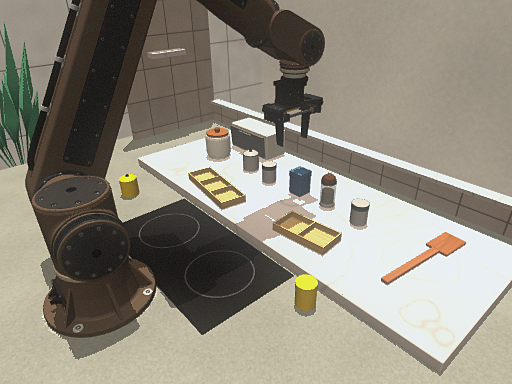

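View pics/wrist0.png

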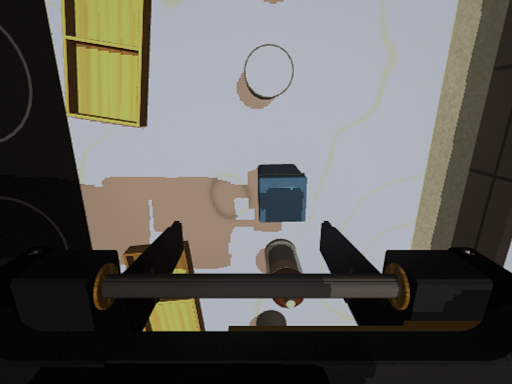

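The scene view shows the stock row: sugar pot (254,284), tin (235,250), dabba (206,222), mill (187,203, partly hidden) and second tin (168,172). Caddy3 is at (295,242). In the side view caddy2 is at (308,231). The yellow tin at (306,293) and the yellow pots at (393,254) and side (129,185) are decoys off the ledge, so I leave them. Next I fit poses by silhouette.

```bash
cat >> h.py <<'E'
from scipy.optimize import minimize
def cyl(d,z0,z1):
    a=np.linspace(0,2*np.pi,32,endpoint=False); return np.array([[d/2*np.cos(t),d/2*np.sin(t),z] for t in a for z in (z0,z1)])
def box(x,y,z): return np.array([[i*x/2,j*y/2,k*z] for i in(-1,1) for j in(-1,1) for k in(0,1)])
M=dict(tin=cyl(48,0,64),mill=np.vstack([cyl(46,0,74),cyl(26,74,98),cyl(12,98,110)]),dabba=box(50,50,80),
  sugar=np.vstack([cyl(58,0,60),cyl(30,60,68),cyl(12,68,75)]),caddy3=box(86,250,24),caddy2=box(86,168,24),crock=np.vstack([cyl(96,0,95),cyl(30,95,117)]))
def fit(views,m,x0,yaw=None,z=30):
    def cost(q):
        c=0; t=q[2]*0.01 if yaw is not None else 0
        R=np.array([[np.cos(t),-np.sin(t),0],[np.sin(t),np.cos(t),0],[0,0,1]])
        P=M[m]@R.T+[q[0],q[1],z]
        for p,reg in views:
            h=cv2.convexHull(np.array([w2px(p,a) for a in P],np.float32))
            im=np.zeros((384*4,512*4),np.uint8); cv2.fillConvexPoly(im,((h+0.5)*4).astype(int),1)
            rg=cv2.resize(reg.astype(np.uint8),(2048,1536),interpolation=cv2.INTER_NEAREST)
            c+=1-(im&rg).sum()/max(1,(im|rg).sum())
        return c/len(views)
    s=[x0[0],x0[1]]+([yaw*100] if yaw is not None else [])
    sim=[s]+[[v+(12 if i==j else 0) for j,v in enumerate(s)] for i in range(len(s))]
    r=minimize(cost,s,method="Nelder-Mead",options=dict(initial_simplex=sim,xatol=.3,fatol=1e-3))
    return np.round(r.x[:2],1), (round(r.x[2]*.01,3) if yaw is not None else None), round(r.fun,2)
def reg(p,name,u,v):
    for r in cut_out(name,p):
        b=r["box"]
        if abs((b[0]+b[2])/2-u)<14 and abs((b[1]+b[3])/2-v)<16: return (p,r["region"])
E
python3 - <<'E'
from h import *
S=read_camera("scene");D=read_camera("side");W=read_camera("wrist")
c={"S":S,"D":D,"W":W}
for nm,m,where,yaw in [("tin_a_center","tin",dict(S=(234,251),D=(270,172),W=(269,73)),None),
 ("tin_a_center","tin",dict(S=(168,172),D=(360,212)),None),
 ("mill_center","mill",dict(D=(327,192),),None),
 ("dabba_center","dabba",dict(S=(206,224),D=(298,182),W=(281,193)),0.),
 ("sugar_center","sugar",dict(S=(254,286),D=(251,160)),None),
 ("caddy3","caddy3",dict(S=(297,242),D=(218,186)),0.),
 ("caddy2","caddy2",dict(D=(307,231),),0.),
 ("crock_center","crock",dict(S=(298,333),D=(217,144)),None)]:
    for k,(u,v) in where.items():
        x0=px2w(c[k],u,v,55)
        r=reg(c[k],nm,u,v)
        print(nm,k,x0.round(), fit([r],m,x0,yaw) if r else None)
    vs=[r for r in (reg(c[k],nm,*w) for k,w in where.items()) if r]
    if len(vs)>1: print("  joint",fit(vs,m,x0,yaw))
for u,v in [(384,282),(465,240),(430,234),(455,250)]: print("spat",px2w(D,u,v,40).round())
E
```

```text
tin_a_center S [641. 118.  55.] (array([642.5, 121.9]), None, np.float64(0.08))
tin_a_center D [656. 128.  55.] (array([639.4, 115.7]), None, np.float64(0.13))
tin_a_center W [646. 122.  55.] (array([643.2, 118.6]), None, np.float64(0.04))
  joint (array([642.8, 119.6]), None, np.float64(0.11))
tin_a_center S [ 651. -251.   55.] None
tin_a_center D [ 670. -237.   55.] None
mill_center D [691. -97.  55.] (array([ 671.4, -112.7]), None, np.float64(0.08))
dabba_center S [658. -10.  55.] (array([658.4,  -8.1]), np.float64(0.019), np.float64(0.06))
dabba_center D [673.  10.  55.] (array([658.1, -11.1]), np.float64(0.332), np.float64(0.09))
dabba_center W [664. -19.  55.] (array([659.4, -11. ]), np.float64(0.03), np.float64(0.03))
  joint (array([658.6,  -9.9]), np.float64(0.075), np.float64(0.09))
sugar_center S [659. 240.  55.] (array([659.2, 240.2]), None, np.float64(0.04))
sugar_center D [672. 249.  55.] (array([660.4, 239.9]), None, np.float64(0.14))
  joint (array([659.3, 239.9]), None, np.float64(0.09))
caddy3 S [470. 212.  55.] (array([468.9, 195.8]), np.float64(-0.146), np.float64(0.04))
caddy3 D [462. 167.  55.] None
caddy2 D [ 488. -199.   55.] (array([ 499.4, -183.8]), np.float64(0.098), np.float64(0.03))
crock_center S [643. 417.  55.] (array([646.5, 420.8]), None, np.float64(0.11))
crock_center D [672. 465.  55.] (array([650.9, 427.1]), None, np.float64(0.1))
  joint (array([648.1, 421.6]), None, np.float64(0.11))
spat [ 485. -436.   40.]
spat [ 778. -487.   40.]
spat [ 737. -414.   40.]
spat [ 718. -489.   40.]
```

Call:
jog_arm:
  motion:
    - [[-10,34,0],0]
    - [[-10,34,50],0]
    - [[-10,34,100],0]
    - [[-10,34,142],0]
    - [[-10,34,142],0]
  grip: 0

```text
t: 3.6
eef_pos: [656.5, -9.8, 92.4]
tcp_rot: [-3.133, -0.001, 1.571]
ft_force: [-0.9, 0.6, 0.1]
opening: 0.998
grip_force: 0.0
```

Call:
jog_arm:
  motion:
    - [[0,0,0],0]
    - [[0,0,0],0]
    - [[0,0,0],0]
    - [[0,0,0],0]
    - [[0,0,0],0]
  grip: 0.6

```text
t: 4.1
eef_pos: [659.3, -10.0, 98.8]
tcp_rot: [3.14, 0.0, 1.571]
ft_force: [-0.5, -0.4, -1.2]
opening: 0.633
grip_force: 0.0
```

Call:
jog_arm:
  motion:
    - [[0,0,0],0]
    - [[0,0,0],0]
    - [[0,0,0],0]
    - [[0,0,-30],0]
    - [[0,0,-70],0]
  grip: 1

```text
t: 4.6
eef_pos: [658.0, -9.9, 166.1]
tcp_rot: [-3.137, -0.001, 1.571]
ft_force: [1.4, 0.3, -1.1]
opening: 0.525
grip_force: 29.9
```

Call:
jog_arm:
  motion:
    - [[30,-40,0],0]
    - [[58,-80,0],0]
    - [[86,-120,0],0]
    - [[112,-165,0],0]
    - [[125,-202,0],0]

```text
t: 5.1
eef_pos: [454.7, 116.2, 167.4]
tcp_rot: [-3.141, -0.0, 1.572]
ft_force: [1.0, 0.4, -2.3]
opening: 0.526
grip_force: 29.9
```

```bash
python3 - <<'E'
from h import *
s=state();print(s["eef_pos"],s["opening"],s["grip_force"],s["t"])
S=read_camera("scene");D=read_camera("side");W=read_camera("wrist")
cv2.imwrite("pics/a.png",np.hstack([D["img"][120:300,160:480],W["img"][:360:2,::2][:,:256]]))
c={"S":S,"D":D,"W":W}
for nm,m,yaw in [("caddy3","caddy3",-.1),("caddy2","caddy2",.1),("tin_a_center","tin",None),("mill_center","mill",None)]:
  for k in c:
    for r in cut_out(nm,c[k]):
      b=r["box"]; x0=px2w(c[k],(b[0]+b[2])/2,(b[1]+b[3])/2,55)
      print(nm,k,round(r["p"],2),np.round(b),x0.round(),fit([(c[k],r["region"])],m,x0,yaw))
for u,v in [(237,303),(202,328),(280,368)]: print("bin",px2w(S,u,v,130).round())
E
```

```text
[454.69624205 116.19410388 167.39292113] 0.5259899688674731 29.86469954252243 5.1
caddy3 S 0.83 [266. 212. 327. 279.] [480. 220.  55.] (array([468.1, 196.3]), np.float64(-0.154), np.float64(0.15))
caddy3 S 0.81 [192. 144. 242. 190.] [ 505. -167.   55.] (array([ 500. , -176.2]), np.float64(0.065), np.float64(0.35))
caddy3 D 0.81 [188. 167. 245. 210.] [449. 156.  55.] (array([467.5, 193.5]), np.float64(-0.152), np.float64(0.15))
caddy3 D 0.76 [273. 212. 340. 253.] [ 481. -203.   55.] (array([ 500.8, -197.5]), np.float64(0.087), np.float64(0.36))
caddy3 D 0.29 [264. 161. 275. 182.] [659. 133.  55.] (array([713.3, 195.1]), np.float64(-0.778), np.float64(0.65))
caddy3 W 0.66 [210.   0. 343. 210.] [475. 202.  55.] (array([476.9, 247.2]), np.float64(-0.146), np.float64(0.04))
caddy2 S 0.83 [266. 212. 327. 279.] [480. 220.  55.] (array([474.2, 233. ]), np.float64(-0.148), np.float64(0.2))
caddy2 S 0.81 [192. 144. 242. 190.] [ 505. -167.   55.] (array([ 500.9, -181.6]), np.float64(0.076), np.float64(0.05))
caddy2 D 0.81 [188. 167. 245. 210.] [449. 156.  55.] (array([460.5, 156.6]), np.float64
[... 602 characters left out ...]
r D 0.27 [242. 150. 260. 170.] [669. 248.  55.] (array([662.8, 233.9]), None, np.float64(0.15))
tin_a_center D 0.15 [271. 212. 341. 254.] [ 478. -203.   55.] (array([ 475.6, -203.9]), None, np.float64(0.7))
tin_a_center W 0.93 [407. 167. 503. 235.] [657. 111.  55.] (array([643.8, 117.8]), None, np.float64(0.03))
mill_center S 0.76 [178. 188. 196. 214.] [ 661. -117.   55.] (array([ 668. , -115.1]), None, np.float64(0.08))
mill_center D 0.87 [321. 172. 333. 209.] [699. -91.  55.] (array([ 673.4, -111.7]), None, np.float64(0.16))
mill_center W 0.2 [436.  22. 509. 102.] [644. 238.  55.] (array([655.3, 236.2]), None, np.float64(0.16))
bin [737. 268. 130.]
bin [846. 265. 130.]
bin [747. 460. 130.]
```

View pics/a.png

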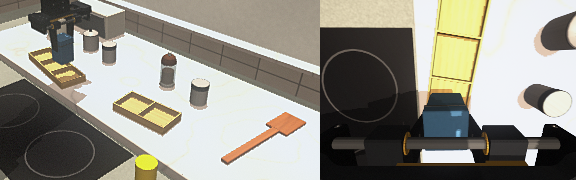

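Dabba is held (opening 0.525 = 50 mm) over the near end bay of caddy3. The caddy fits agree across views.

Call:
jog_arm:
  motion:
    - [[0,0,30],0]
    - [[0,0,50],0]
    - [[0,0,60],0]
    - [[0,0,63],0]
    - [[0,0,63],0]

```text
t: 6.35
eef_pos: [457.1, 115.0, 104.8]
tcp_rot: [-3.142, 0.0, 1.571]
ft_force: [-0.0, 0.2, -2.0]
opening: 0.524
grip_force: 29.9
```

Call:
jog_arm:
  motion:
    - [[0,0,0],0]
    - [[0,0,0.5],0]
    - [[0,0,0.5],0]
    - [[0,0,0.5],0]
    - [[0,0,0.5],0]
  grip: 0.2

```text
t: 6.85
eef_pos: [457.1, 115.0, 104.3]
tcp_rot: [3.141, -0.0, 1.571]
ft_force: [1.2, -0.4, -0.1]
opening: 0.794
grip_force: 0.0
```

Call:
jog_arm:
  motion:
    - [[0,0,-20],0]
    - [[0,0,-60],0]
    - [[0,0,-100],0]
    - [[-40,30,-100],0]
    - [[-70,65,-100],0]
  grip: 0

```text
t: 7.35
eef_pos: [522.6, 44.3, 206.0]
tcp_rot: [3.138, 0.0, 1.573]
ft_force: [0.4, 1.1, -0.0]
opening: 0.996
grip_force: 0.0
```

Call:
jog_arm:
  motion:
    - [[-40,30,0],0]
    - [[-75,65,0],0]
    - [[-110,100,0],0]
    - [[-140,130,0],0]
    - [[-158,148,0],0]

```text
t: 7.85
eef_pos: [671.5, -115.5, 203.6]
tcp_rot: [3.141, 0.0, 1.569]
ft_force: [-0.4, 0.5, -0.6]
opening: 1.002
grip_force: 0.0
```

Call:
jog_arm:
  motion:
    - [[0,0,40],0]
    - [[0,0,75],0]
    - [[0,0,95],0]
    - [[0,0,105],0]
    - [[0,0,108],0]
  grip: 0.15

```text
t: 8.35
eef_pos: [669.8, -112.9, 95.3]
tcp_rot: [-3.14, -0.0, 1.571]
ft_force: [0.1, 0.7, 0.4]
opening: 0.848
grip_force: 0.0
```

```bash
python3 - <<'E'
from h import *
print(state()["eef_pos"])
S=read_camera("scene");D=read_camera("side")
a=S["img"][140:210,130:230];b=D["img"][160:250,290:410]
cv2.imwrite("pics/b.png",np.hstack([cv2.resize(a,(400,280),interpolation=2),cv2.resize(b,(400,280),interpolation=2)]))
for k,p in (("S",S),("D",D)):
  for nm in ("tin_a_center","sugar_center","mill_center","dabba_center"):
    for r in cut_out(nm,p):
      q=r["box"]; x0=px2w(p,(q[0]+q[2])/2,(q[1]+q[3])/2,55); m=nm.split("_")[0]
      print(nm,k,round(r["p"],2),np.round(q),fit([(p,r["region"])],m,x0,0.0 if m=="dabba" else None))
E
```

```text
[ 669.82599894 -112.91925394   95.31369506]
tin_a_center S 0.81 [228. 239. 244. 261.] (array([641., 121.]), None, np.float64(0.12))
sugar_center S 0.76 [243. 272. 263. 298.] (array([659.9, 238.1]), None, np.float64(0.09))
sugar_center S 0.69 [379. 246. 402. 268.] (array([278.7, 418.8]), None, np.float64(0.07))
mill_center S 0.66 [177. 190. 199. 213.] (array([ 669.1, -111.8]), None, np.float64(0.24))
dabba_center S 0.75 [270. 204. 292. 228.] (array([451.3, 113.5]), np.float64(0.213), np.float64(0.18))
tin_a_center D 0.68 [262. 163. 273. 186.] (array([642.9, 120.7]), None, np.float64(0.05))
sugar_center D 0.91 [119. 176. 140. 198.] (array([242.1, 358.3]), None, np.float64(0.17))
mill_center D 0.87 [317. 173. 336. 209.] (array([ 668.8, -118.5]), None, np.float64(0.16))
dabba_center D 0.75 [211. 168. 238. 200.] (array([467.1, 130.6]), np.float64(0.095), np.float64(0.07))
```

View pics/b.png

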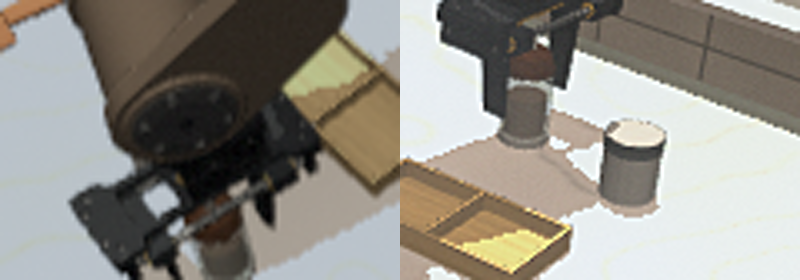

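The crop shows the mill centred between the fingers and the grey second tin standing at side (360,213).

Call:
jog_arm:
  motion:
    - [[0,0,0],0]
    - [[0,0,0],0]
    - [[0,0,0],0]
    - [[0,0,0],0]
    - [[0,0,0],0]
  grip: 1

```text
t: 9.35
eef_pos: [669.8, -113.0, 96.1]
tcp_rot: [-3.141, -0.0, 1.571]
ft_force: [-2.0, -0.3, 1.1]
opening: 0.485
grip_force: 1.0
```

Call:
jog_arm:
  motion:
    - [[0,0,0],0]
    - [[0,0,-20],0]
    - [[0,0,-50],0]
    - [[0,0,-85],0]
    - [[0,0,-110],0]

```text
t: 9.85
eef_pos: [670.3, -113.0, 208.1]
tcp_rot: [3.14, 0.0, 1.571]
ft_force: [1.0, 0.8, -0.7]
opening: 0.482
grip_force: 30.0
```

```bash
python3 - <<'E'
from h import *
s=state();print(s["eef_pos"],s["opening"],s["grip_force"])
D=read_camera("side");S=read_camera("scene")
print(px2w(D,360.2,203.4,94), px2w(D,360.2,223.5,30))
r=np.zeros((384,512),bool); 
x=px2w(D,360,222,30)[:2]
for q in cut_out("tin_b_center",D)+cut_out("tin_b_center",S): print(q["p"],q["box"])
print(px2w(S,168,170,94))
for P in (M["tin"]+[*x,30],): 
  h=np.array([w2px(D,a) for a in P]); print(x,h.min(0),h.max(0)); h=np.array([w2px(S,a) for a in P]); print(h.min(0),h.max(0))
E
```

```text
[ 670.27783774 -113.02021974  208.14987665] 0.4817373432588714 29.977164723131864
[ 652.27635135 -243.93475011   94.        ] [ 654.36076952 -251.8845298    30.        ]
0.93 [347.3, 199.6, 367.2, 226.8]
0.71 [291.0, 273.6, 318.2, 310.1]
0.54 [242.3, 151.9, 260.7, 169.0]
0.69 [222.5, 108.1, 236.2, 131.7]
[ 654.13626317 -231.44913902   94.        ]
[ 660.29803646 -246.93481289] [351.41009979 198.46116569] [371.80624897 226.75958944]
[156.65573665 161.8883087 ] [174.56919567 184.17340514]
```

Call:
jog_arm:
  motion:
    - [[30,-20,0],0]
    - [[70,-45,0],0]
    - [[110,-71,0],0]
    - [[150,-98,0],0]
    - [[190,-124,0],0]

```text
t: 10.55
eef_pos: [544.0, 78.3, 204.3]
tcp_rot: [-3.139, 0.0, 1.57]
ft_force: [0.6, 1.4, -1.5]
opening: 0.48
grip_force: 30.0
```

Call:
jog_arm:
  motion:
    - [[40,-26,0],0]
    - [[75,-49,0],0]
    - [[100,-66,0],0]
    - [[119,-77,0],0]
    - [[119,-77,0],0]

```text
t: 11.05
eef_pos: [467.1, 197.6, 204.7]
tcp_rot: [-3.139, 0.001, 1.573]
ft_force: [0.4, -0.3, -1.6]
opening: 0.483
grip_force: 30.0
```

Call:
jog_arm:
  motion:
    - [[0,0,40],0]
    - [[0,0,75],0]
    - [[0,0,95],0]
    - [[0,0,102],0]
    - [[0,0,103],0]

```text
t: 11.55
eef_pos: [468.7, 195.3, 102.1]
tcp_rot: [-3.139, 0.001, 1.57]
ft_force: [-0.2, -0.3, -2.0]
opening: 0.484
grip_force: 30.0
```

Call:
jog_arm:
  motion:
    - [[0,0,0],0]
    - [[0,0,0.5],0]
    - [[0,0,0.5],0]
    - [[0,0,0.5],0]
    - [[0,0,0.5],0]

```text
t: 12.05
eef_pos: [469.1, 196.0, 102.8]
tcp_rot: [3.141, -0.0, 1.571]
ft_force: [0.1, 0.4, -2.0]
opening: 0.481
grip_force: 30.0
```

Call:
jog_arm:
  motion:
    - [[0,0,0],0]
    - [[0,0,0],0]
    - [[0,0,0],0]
    - [[0,0,0],0]
    - [[0,0,0],0]
  grip: 0.2

```text
t: 12.55
eef_pos: [469.0, 196.0, 102.7]
tcp_rot: [3.141, 0.0, 1.571]
ft_force: [-0.0, 0.2, 0.4]
opening: 0.79
grip_force: 0.0
```

Call:
jog_arm:
  motion:
    - [[0,0,-20],0]
    - [[0,0,-60],0]
    - [[0,0,-100],0]
    - [[0,0,-105],0]
    - [[0,0,-105],0]
  grip: 0

```text
t: 13.05
eef_pos: [469.2, 196.1, 208.5]
tcp_rot: [3.139, -0.001, 1.571]
ft_force: [0.1, 0.5, -0.6]
opening: 0.999
grip_force: 0.0
```

Call:
jog_arm:
  motion:
    - [[-17,40,0],0]
    - [[-37,85,0],0]
    - [[-57,130,0],0]
    - [[-72,165,0],0]
    - [[-76,174,0],0]

```text
t: 13.55
eef_pos: [645.2, 118.0, 204.7]
tcp_rot: [-3.139, 0.0, 1.569]
ft_force: [-0.7, 0.5, 0.1]
opening: 1.001
grip_force: 0.0
```

Call:
jog_arm:
  motion:
    - [[0,0,45],0]
    - [[0,0,85],0]
    - [[0,0,110],0]
    - [[0,0,120],0]
    - [[0,0,122],0]
  grip: 0.2

```text
t: 14.05
eef_pos: [642.0, 120.3, 84.0]
tcp_rot: [-3.139, 0.0, 1.571]
ft_force: [-0.2, -0.1, 0.6]
opening: 0.801
grip_force: 0.0
```

Call:
jog_arm:
  motion:
    - [[0,0,0],0]
    - [[0,0,0],0]
    - [[0,0,0],0]
    - [[0,0,0],0]
    - [[0,0,0],0]
  grip: 1

```text
t: 14.55
eef_pos: [643.2, 120.0, 86.5]
tcp_rot: [3.141, -0.0, 1.571]
ft_force: [-1.0, 0.7, 5.7]
opening: 0.498
grip_force: 30.0
```

```bash
python3 - <<'E'
from h import *
s=state();print(s["eef_pos"],s["opening"],s["grip_force"])
S=read_camera("scene");D=read_camera("side")
a=S["img"][180:300,210:350];b=D["img"][140:230,170:290]
cv2.imwrite("pics/c.png",np.hstack([cv2.resize(a,(400,343),interpolation=2),cv2.resize(b,(400,343),interpolation=2)]))
for k,p in (("S",S),("D",D)):
  for nm in ("mill_center","dabba_center"):
    for r in cut_out(nm,p)[:1]:
      q=r["box"]; x0=px2w(p,(q[0]+q[2])/2,(q[1]+q[3])/2,55); m=nm.split("_")[0]
      print(nm,k,round(r["p"],2),np.round(q),fit([(p,r["region"])],m,x0,0.0 if m=="dabba" else None,z=36))
E
```

```text
[643.1768685  120.04158471  86.47075398] 0.49846486671201595 30.001834630966187
mill_center S 0.78 [287. 220. 305. 248.] (array([470.5, 193.5]), None, np.float64(0.11))
dabba_center S 0.65 [271. 202. 294. 231.] (array([457.9, 117.9]), np.float64(-0.015), np.float64(0.1))
mill_center D 0.75 [207. 156. 222. 190.] (array([477.8, 203.3]), None, np.float64(0.38))
dabba_center D 0.59 [215. 174. 237. 201.] (array([460.4, 120.5]), np.float64(-0.16), np.float64(0.11))
```

View pics/c.png

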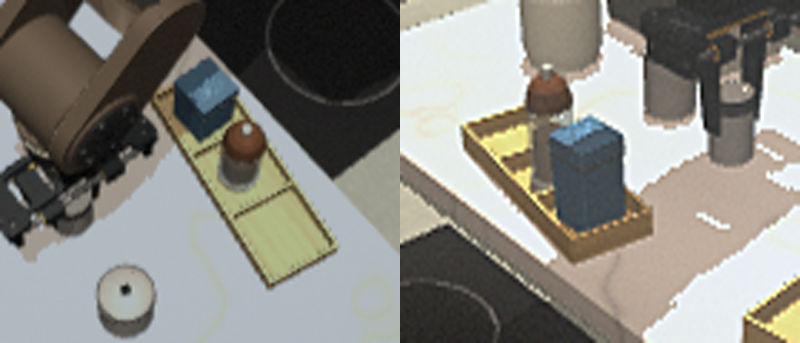

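Dabba and mill stand upright in their bays, and tin A is gripped (opening 0.498 ≈ 48 mm).

Call:
jog_arm:
  motion:
    - [[0,0,-20],0]
    - [[0,0,-60],0]
    - [[0,0,-100],0]
    - [[30,-30,-100],0]
    - [[60,-62,-100],0]

```text
t: 15.35
eef_pos: [580.9, 180.1, 186.7]
tcp_rot: [3.139, -0.0, 1.569]
ft_force: [-0.3, 0.7, -1.6]
opening: 0.496
grip_force: 30.0
```

Call:
jog_arm:
  motion:
    - [[32,-33,0],0]
    - [[62,-64,0],0]
    - [[85,-88,0],0]
    - [[97,-100,0],0]
    - [[97,-100,0],0]

```text
t: 15.85
eef_pos: [480.0, 278.2, 185.9]
tcp_rot: [3.141, -0.0, 1.573]
ft_force: [-0.3, 0.6, -2.1]
opening: 0.499
grip_force: 30.0
```

Call:
jog_arm:
  motion:
    - [[0,0,40],0]
    - [[0,0,75],0]
    - [[0,0,88],0]
    - [[0,0,93],0]
    - [[0,0,93],0]

```text
t: 16.35
eef_pos: [481.9, 276.6, 93.4]
tcp_rot: [3.141, 0.0, 1.57]
ft_force: [0.0, -0.4, -0.7]
opening: 0.497
grip_force: 30.0
```

Call:
jog_arm:
  motion:
    - [[0,0,0.5],0]
    - [[0,0,1],0]
    - [[0,0,1],0]

```text
t: 16.65
eef_pos: [481.8, 277.0, 92.5]
tcp_rot: [3.14, -0.001, 1.571]
ft_force: [1.8, -1.6, 4.4]
opening: 0.498
grip_force: 30.0
```

Call:
jog_arm:
  motion:
    - [[0,0,0],0]
    - [[0,0,0],0]
    - [[0,0,0],0]
    - [[0,0,0],0]
    - [[0,0,0],0]
  grip: 0.2

```text
t: 17.15
eef_pos: [480.9, 277.0, 91.6]
tcp_rot: [-3.141, 0.0, 1.571]
ft_force: [0.1, -0.6, -0.5]
opening: 0.789
grip_force: 0.0
```

Call:
jog_arm:
  motion:
    - [[0,0,-20],0]
    - [[0,0,-60],0]
    - [[0,0,-100],0]
    - [[0,0,-116],0]
    - [[0,0,-116],0]
  grip: 0

```text
t: 17.65
eef_pos: [481.7, 277.4, 210.0]
tcp_rot: [3.137, -0.002, 1.571]
ft_force: [-0.0, 0.2, -0.6]
opening: 0.999
grip_force: 0.0
```

Call:
jog_arm:
  motion:
    - [[-9,43,0],0]
    - [[-19,90,0],0]
    - [[-29,135,0],0]
    - [[-36,170,0],0]
    - [[-37,178,0],0]

```text
t: 18.15
eef_pos: [661.5, 238.5, 204.9]
tcp_rot: [-3.14, 0.001, 1.569]
ft_force: [-0.4, -1.3, -0.1]
opening: 0.998
grip_force: 0.0
```

Call:
jog_arm:
  motion:
    - [[0,0,40],0]
    - [[0,0,80],0]
    - [[0,0,105],0]
    - [[0,0,118],0]
    - [[0,0,123],0]

```text
t: 18.65
eef_pos: [658.1, 240.1, 82.9]
tcp_rot: [-3.139, 0.001, 1.571]
ft_force: [-0.2, -0.2, -0.1]
opening: 1.002
grip_force: 0.0
```

Call:
jog_arm:
  motion:
    - [[0,0,0],0]
    - [[0,0,0],0]
    - [[0,0,0],0]
    - [[0,0,0],0]
    - [[0,0,0],0]
  grip: 1

```text
t: 19.15
eef_pos: [659.2, 240.1, 85.3]
tcp_rot: [3.141, -0.0, 1.571]
ft_force: [-0.2, 1.5, -0.1]
opening: 0.635
grip_force: 0.0
```

Call:
jog_arm:
  motion:
    - [[0,0,0],0]
    - [[0,0,0],0]

```text
t: 19.35
eef_pos: [659.3, 240.1, 85.2]
tcp_rot: [3.141, -0.0, 1.571]
ft_force: [0.1, -0.5, 5.1]
opening: 0.604
grip_force: 30.0
```

```bash
python3 - <<'E'
from h import *
s=state();print(s["eef_pos"],s["opening"],s["grip_force"])
S=read_camera("scene");D=read_camera("side")
a=S["img"][200:320,210:350];b=D["img"][130:220,170:290]
cv2.imwrite("pics/d.png",np.hstack([cv2.resize(a,(400,343),interpolation=2),cv2.resize(b,(400,343),interpolation=2)]))
for k,p in (("S",S),("D",D)):
  for nm in ("tin_a_center",):
    for r in cut_out(nm,p)[:3]:
      q=r["box"]; x0=px2w(p,(q[0]+q[2])/2,(q[1]+q[3])/2,55)
      for z in (30,36): print(k,z,round(r["p"],2),np.round(q),fit([(p,r["region"])],"tin",x0,None,z=z))
E
```

```text
[659.30794457 240.0717682   85.23929863] 0.604238711958333 30.001204311847687
S 30 0.52 [300. 249. 319. 270.] (array([480.7, 276.5]), None, np.float64(0.06))
S 36 0.52 [300. 249. 319. 270.] (array([482.7, 277.9]), None, np.float64(0.05))
D 30 0.41 [207. 158. 221. 190.] (array([510.7, 259. ]), None, np.float64(0.39))
D 36 0.41 [207. 158. 221. 190.] (array([504.1, 248.4]), None, np.float64(0.39))
```

View pics/d.png

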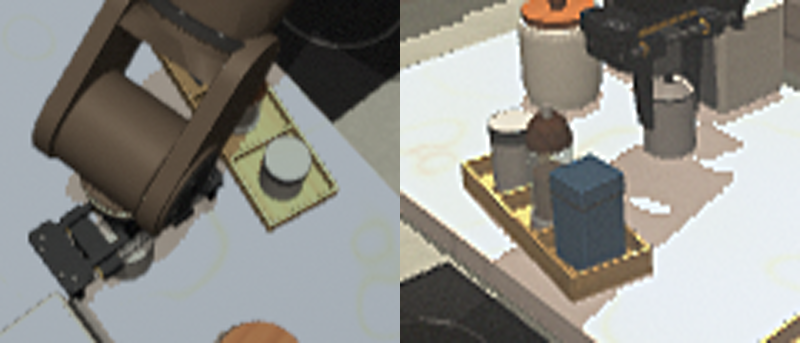

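Tin A stands in the far end bay at about (482,278), and the sugar pot is gripped (opening 57 mm).

Call:
jog_arm:
  motion:
    - [[0,0,-20],0]
    - [[0,0,-50],0]
    - [[0,0,-80],0]
    - [[-35,-15,-80],0]
    - [[-76,-32,-80],0]

```text
t: 20.05
eef_pos: [626.4, 164.3, 164.7]
tcp_rot: [3.141, -0.0, 1.573]
ft_force: [0.8, -1.6, -3.3]
opening: 0.609
grip_force: 30.0
```

Call:
jog_arm:
  motion:
    - [[-40,-17,0],0]
    - [[-80,-34,0],0]
    - [[-120,-51,0],0]
    - [[-160,-68,0],0]
    - [[-200,-85,0],0]

```text
t: 20.55
eef_pos: [540.8, -37.3, 164.2]
tcp_rot: [-3.141, -0.0, 1.571]
ft_force: [0.5, 0.6, -3.0]
opening: 0.605
grip_force: 30.0
```

Call:
jog_arm:
  motion:
    - [[-40,-17,0],0]
    - [[-75,-32,0],0]
    - [[-100,-43,0],0]
    - [[-106,-45,0],0]
    - [[-106,-45,0],0]

```text
t: 21.05
eef_pos: [496.7, -142.5, 164.4]
tcp_rot: [-3.141, -0.0, 1.569]
ft_force: [0.4, 0.1, -2.6]
opening: 0.604
grip_force: 30.0
```

Call:
jog_arm:
  motion:
    - [[0,0,40],0]
    - [[0,0,60],0]
    - [[0,0,70],0]
    - [[0,0,73],0]
    - [[0,0,73],0]

```text
t: 21.55
eef_pos: [497.4, -141.3, 92.0]
tcp_rot: [3.141, -0.0, 1.572]
ft_force: [0.3, 0.4, -1.7]
opening: 0.609
grip_force: 30.0
```

Call:
jog_arm:
  motion:
    - [[0,0,0.5],0]
    - [[0,0,1],0]
    - [[0,0,1],0]

```text
t: 21.85
eef_pos: [497.5, -142.0, 91.2]
tcp_rot: [3.14, 0.0, 1.571]
ft_force: [1.1, 1.0, 0.3]
opening: 0.609
grip_force: 30.0
```

Call:
jog_arm:
  motion:
    - [[0,0,0],0]
    - [[0,0,0],0]
    - [[0,0,0],0]
    - [[0,0,0],0]
    - [[0,0,0],0]
  grip: 0.1

```text
t: 22.35
eef_pos: [497.0, -142.0, 90.6]
tcp_rot: [3.142, 0.0, 1.571]
ft_force: [0.3, 0.5, -0.8]
opening: 0.895
grip_force: 0.0
```

Call:
jog_arm:
  motion:
    - [[0,0,-20],0]
    - [[0,0,-60],0]
    - [[0,0,-100],0]
    - [[0,0,-117],0]
    - [[0,0,-117],0]
  grip: 0

```text
t: 22.85
eef_pos: [497.8, -142.3, 210.1]
tcp_rot: [3.137, 0.002, 1.571]
ft_force: [0.3, 0.0, -0.5]
opening: 0.999
grip_force: 0.0
```

```bash
python3 - <<'E'
from h import *
s=state();print(s["eef_pos"],s["opening"],s["t"])
S=read_camera("scene");D=read_camera("side")
cv2.imwrite("pics/e.png",np.hstack([S["img"][100:300,130:350],D["img"][120:320,190:410]]))
for k,p in (("S",S),("D",D)):
  for nm,m,z in (("tin_a_center","tin",30),("sugar_center","sugar",36)):
    for r in cut_out(nm,p)[:3]:
      q=r["box"]; x0=px2w(p,(q[0]+q[2])/2,(q[1]+q[3])/2,55)
      print(nm,k,round(r["p"],2),np.round(q),fit([(p,r["region"])],m,x0,None,z=z))
E
```

```text
[ 497.75919316 -142.27657711  210.05661978] 0.9992822166437958 22.85
tin_a_center S 0.87 [302. 247. 318. 268.] (array([480.3, 278.8]), None, np.float64(0.1))
sugar_center S 0.89 [214. 154. 231. 179.] (array([ 498.4, -144.2]), None, np.float64(0.12))
sugar_center S 0.57 [378. 244. 404. 270.] (array([281.2, 419. ]), None, np.float64(0.07))
tin_a_center D 0.73 [195. 160. 208. 180.] (array([489.2, 302.8]), None, np.float64(0.26))
sugar_center D 0.63 [284. 206. 308. 232.] (array([ 500.5, -142.3]), None, np.float64(0.07))
sugar_center D 0.62 [120. 177. 140. 199.] (array([244.2, 355.6]), None, np.float64(0.26))
```

View pics/e.png

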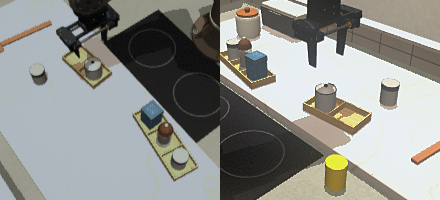

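Sugar pot stands in its bay at about (498,-143). I go above tin B and look with the wrist camera.

Call:
jog_arm:
  motion:
    - [[-25,40,0],0]
    - [[-50,80,0],0]
    - [[-78,123,0],0]
    - [[-101,158,0],0]
    - [[-101,158,0],0]

```text
t: 23.65
eef_pos: [657.6, -245.4, 205.1]
tcp_rot: [-3.141, -0.0, 1.57]
ft_force: [-1.1, 1.8, -0.2]
opening: 0.997
grip_force: 0.0
```

```bash
python3 - <<'E'
from h import *
s=state();print(s["eef_pos"])
W=read_camera("wrist");D=read_camera("side");cv2.imwrite("pics/f.png",W["img"])
for p in (W,D):
  for r in cut_out("tin_b_center",p)[:3]:
      q=r["box"]; x0=px2w(p,(q[0]+q[2])/2,(q[1]+q[3])/2,55)
      print(round(r["p"],2),np.round(q),fit([(p,r["region"])],"tin",x0,None))
E
```

```text
[ 657.64148907 -245.43868483  205.05119646]
0.91 [  0. 223.  42. 268.] (array([ 355.4, -318.4]), None, np.float64(0.2))
0.9 [225. 160. 275. 213.] (array([ 657.2, -242.9]), None, np.float64(0.03))
0.82 [350. 197. 369. 227.] (array([ 657.4, -241. ]), None, np.float64(0.05))
```

View pics/f.png

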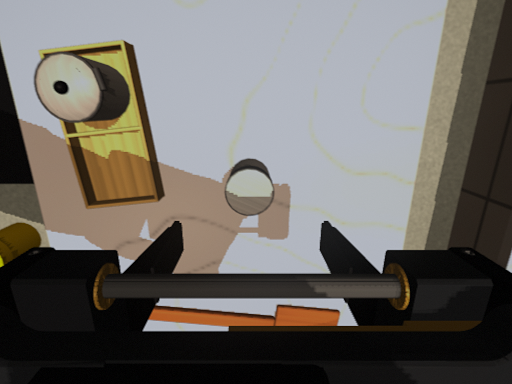

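The wrist view shows the grey steel tin at (250,187), which fits (657,-243). The yellow look-alike at (20,240) stays where it is. The tool is right above the grey tin.

Call:
jog_arm:
  motion:
    - [[0,1,45],0]
    - [[0,1,85],0]
    - [[0,1,110],0]
    - [[0,1,120],0]
    - [[0,1,122],0]
  grip: 0.2

```text
t: 24.35
eef_pos: [655.5, -242.5, 85.3]
tcp_rot: [-3.141, -0.001, 1.571]
ft_force: [0.3, -0.7, 0.1]
opening: 0.801
grip_force: 0.0
```

Call:
jog_arm:
  motion:
    - [[0,0,0],0]
    - [[0,0,0],0]
    - [[0,0,0],0]
    - [[0,0,0],0]
    - [[0,0,0],0]
  grip: 1

```text
t: 24.85
eef_pos: [656.2, -243.1, 86.5]
tcp_rot: [3.141, 0.0, 1.571]
ft_force: [-0.9, 0.6, 5.4]
opening: 0.499
grip_force: 30.0
```

Call:
jog_arm:
  motion:
    - [[0,0,0],0]
    - [[0,0,-20],0]
    - [[0,0,-60],0]
    - [[0,0,-80],0]
    - [[0,0,-80],0]

```text
t: 25.35
eef_pos: [657.0, -243.4, 168.8]
tcp_rot: [3.137, 0.002, 1.571]
ft_force: [0.4, 0.3, -1.0]
opening: 0.501
grip_force: 30.0
```

Call:
jog_arm:
  motion:
    - [[5,-40,0],0]
    - [[10,-80,0],0]
    - [[15,-118,0],0]
    - [[19,-145,0],0]
    - [[19,-153,0],0]

```text
t: 25.85
eef_pos: [500.4, -223.2, 164.7]
tcp_rot: [-3.139, -0.001, 1.57]
ft_force: [0.3, -0.8, -0.5]
opening: 0.5
grip_force: 30.0
```

Call:
jog_arm:
  motion:
    - [[0,0,35],0]
    - [[0,0,60],0]
    - [[0,0,70],0]
    - [[0,0,73],0]
    - [[0,0,73],0]

```text
t: 26.35
eef_pos: [503.3, -224.0, 92.5]
tcp_rot: [-3.141, -0.0, 1.571]
ft_force: [-0.1, 0.4, -0.6]
opening: 0.501
grip_force: 30.0
```

Call:
jog_arm:
  motion:
    - [[0,0,0.5],0]
    - [[0,0,1],0]
    - [[0,0,1],0]

```text
t: 26.65
eef_pos: [503.5, -224.2, 92.0]
tcp_rot: [3.141, 0.0, 1.571]
ft_force: [1.1, -0.4, 1.4]
opening: 0.504
grip_force: 30.0
```

Call:
jog_arm:
  motion:
    - [[0,0,0],0]
    - [[0,0,0],0]
    - [[0,0,0],0]
    - [[0,0,0],0]
    - [[0,0,0],0]
  grip: 0.2

```text
t: 27.15
eef_pos: [503.0, -224.0, 91.6]
tcp_rot: [3.142, -0.0, 1.571]
ft_force: [0.3, 0.1, 0.5]
opening: 0.795
grip_force: 0.0
```

Call:
jog_arm:
  motion:
    - [[0,0,-20],0]
    - [[0,0,-60],0]
    - [[0,0,-100],0]
    - [[40,40,-130],0]
    - [[75,75,-140],0]
  grip: 0

```text
t: 27.65
eef_pos: [569.2, -158.9, 230.9]
tcp_rot: [3.138, 0.001, 1.568]
ft_force: [0.5, -0.6, -0.1]
opening: 0.999
grip_force: 0.0
```

Call:
jog_arm:
  motion:
    - [[40,20,0],0]
    - [[70,40,0],0]
    - [[80,40,0],0]
    - [[80,40,0],0]
    - [[80,40,0],0]

```text
t: 28.15
eef_pos: [607.9, -79.2, 227.9]
tcp_rot: [-3.141, 0.0, 1.571]
ft_force: [-1.1, -0.7, -0.9]
opening: 0.999
grip_force: 0.0
```

```bash
python3 - <<'E'
from h import *
s=state();print(s["eef_pos"],s["qvel"].max(),s["t"])
S=read_camera("scene");D=read_camera("side")
cv2.imwrite("pics/g.png",np.hstack([cv2.resize(S["img"][110:290,150:350],(400,360)),cv2.resize(D["img"][130:310,180:380],(400,360))]))
for k,p in (("S",S),("D",D)):
  for nm,m in (("tin_b_center","tin"),("sugar_center","sugar"),("dabba_center","dabba"),("mill_center","mill")):
    for r in cut_out(nm,p)[:3]:
      q=r["box"]; x0=px2w(p,(q[0]+q[2])/2,(q[1]+q[3])/2,55)
      print(nm,k,round(r["p"],2),fit([(p,r["region"])],m,x0,0. if m=="dabba" else None,z=36))
E
```

```text
[607.87075889 -79.22036873 227.91034643] 0.0026257553202595476 28.15
tin_b_center S 0.41 (array([ 502. , -215.2]), None, np.float64(0.9))
sugar_center S 0.86 (array([ 498.1, -138.8]), None, np.float64(0.19))
sugar_center S 0.74 (array([281.5, 419.2]), None, np.float64(0.05))
sugar_center S 0.45 (array([ 504.3, -222.5]), None, np.float64(0.92))
dabba_center S 0.96 (array([456.7, 118.1]), np.float64(0.114), np.float64(0.16))
mill_center S 0.84 (array([467.2, 191.9]), None, np.float64(0.07))
tin_b_center D 0.8 (array([ 507. , -220.9]), None, np.float64(0.06))
tin_b_center D 0.67 (array([ 455.6, -215. ]), None, np.float64(0.79))
tin_b_center D 0.66 (array([ 308.7, -356.2]), None, np.float64(0.13))
sugar_center D 0.74 (array([ 500. , -142.8]), None, np.float64(0.1))
sugar_center D 0.67 (array([240.6, 350.9]), None, np.float64(0.19))
dabba_center D 0.88 (array([459. , 119.5]), np.float64(0.039), np.float64(0.08))
mill_center D 0.71 (array([477. , 203.7]), None, np.float64(0.33))
```

View pics/g.png

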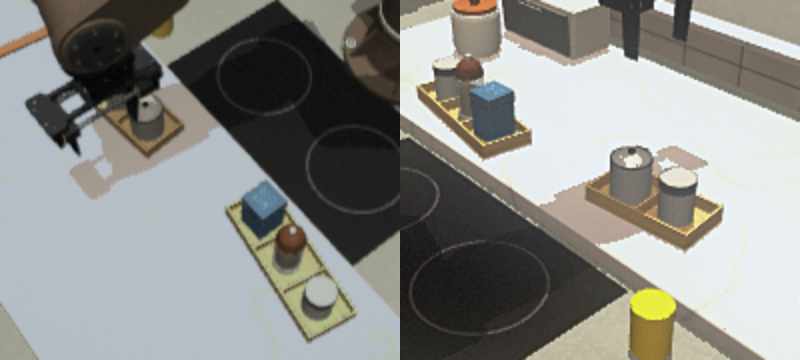

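All five stand upright in the right bays, the gripper is clear, and the measured positions are within a few millimetres of the bay centres. I hand the job in.

```bash
python3 -c "
from cell import job_done; print(job_done())"
```

```text
the job is handed in; nothing more can be done
None
```

I made up both caddies and handed the job in at about 28 s of the 128 s; the hand-in returned no verdict. In the last pictures all five pieces stood upright in their bays, and the crock, spatula and yellow look-alikes were left alone.

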